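Load the craft press and hold its keyed stem down

ROBOT

A 6-joint arm with a two-finger parallel gripper is mounted at the origin on the work surface. World frame = base frame: x ahead of the robot, y to its left, z up, the work surface at z = 0. Lengths are in m, angles in rad, forces in N, time in s.
With the tool pointing down it reaches from about 0.35 to 0.925 m from the base axis. Payload 6.4 kg.
Tool frame: the origin (TCP) lies at the very end of the fingers, on their centre line; the grasp point (between the pads) lies 19 mm behind it; z points along the fingers, y is the line along which they close (so a half turn about z gives the same grasp; the last joint's range is limited). The gripper opens to 94 mm and grips with 3 to 60 N. Pads are 16 mm wide; open, the fingers measure 119 mm over their backs; the gripper's body (75 mm by 177 mm) begins 78 mm behind the grasp point.
Start: joints at [1.005, 0.245, 1.558, -0, 1.339, -0.174], TCP at [0.248, 0.601, 0.205] pointing down, gripper open.
Joint ranges: [-3.13, 3.13], [-1.02, 2.26], [0.13, 2.54], [-0.95, 4.09], [0.21, 2.88], [-2.74, 2.74]. Speed limits (rad/s): [2.57, 2.57, 3.14, 3.14, 3.14, 3.14].

INTERFACE

Orientations are given as a rotation vector (axis times angle).
In Python, from bench import env gives the robot as it stands.
- The arm moves only by the tool move_arm, never from a script. Its argument "targets" is a list that holds one entry, the list of rows, each a list of 7 numbers: the opening in per cent of the stroke, from 0 (shut) to 100 (fully open), then the shift along the tool's x, y, z in m, then the turn, a rotation vector about the tool's x, y, z in degrees. A call has 1 to 20 rows; each row is the pose to reach, as a shift and turn from the pose commanded when the call began, along the tool's axes at that moment; what a row does not reach only later rows make up. A row lasts 1/10 s, in which the tool goes at most 50 mm and 8.59 degrees, less where a joint would pass 70% of its speed; a pose out of reach is approached as far as the arm can. A call with a gripper value outside its range is refused whole. The fingers move at their own pace and stop on an object; "newtons" is the grip in N (left out, the last holds). Time passes only in rows, so rows that repeat a pose let the fingers close. It gives the time, the measured TCP pose, the force, the opening and the grip force at its end, in the units of the state.
- env.state(): the state, without advancing time (a new reading comes with each control period).
- env.grab_frame(name): name is "side" or "top"; returns a dict with "image" (420x560x3 uint8, red, green, blue), "camera_matrix" (3x3 intrinsics, pixels), "xyz" and "orientation" of the camera in the world. Camera axes: x right, y down, z forward; pixel columns grow to the right and rows downward; lengths in m; the calibration is good to about 2 mm. A picture is of the moment at which its call begins. There is no depth.
- env.close_job(): hands the job in; it is judged then, once.
The state is a dict: "time_s": time; "joint_positions": joint angles; "dq": joint speeds; "joint_efforts": joint torques, N m; "eef_pos": TCP position; "eef_rot": TCP orientation; "wrist_force": force on the tool from outside, world axes, zero at the start; "wrist_torque": the same for the moment, N m; "width": finger opening in m; "finger_force": force on a finger pad.
Only numpy, scipy, OpenCV 4.12 (cv2) and the standard library are available. Lean on these libraries where they do the work, as an engineer would, in place of code of your own. Each camera call takes 0.05 s, during which the arm holds its last target. There are 200 camera calls.

TASK

Set the loose rectangular aluminium guide block flat in the rectangular pocket of the grey press base and let go of it. Then take the wooden-handled stem out of its holder and push its keyed shaft down into the block's bore, turning it until the key slips into the keyway, and keep pushing against the spring until the collar is flush on the block. Finish while still gripping the handle and holding it fully down, without disturbing the other things on the table.

Things in the scene. Friction and masses are not known exactly. Their poses are not given: they have to be found in the camera images.
- press_base: Grey painted metal press base fixed to the table, 150 (x) x 110 (y) mm, rim 30 mm high. Origin: centre of its underside, on the table, right under the pocket's centre. In its middle an open rectangular pocket 79 (x) x 55 (y) mm, floor 18 mm above the table, 12 mm deep below the rim. A sprung steel pin stands in the pocket's middle. z is up.
- guide_block: Loose aluminium block 76 (x) x 52 (y) x 50 (z) mm, 0.3 to 0.55 kg, standing on the table; it fits the pocket 1.5 mm clear on each side, either way round. Origin: centre of its underside. In its middle a vertical through bore 24.4 mm across, with a keyway 9 mm wide running out towards +x to 20 mm from the axis. Seated, its underside is 18 mm above the table.
- bore_mouth (a point): Centre of the bore at the top face of the guide block, 50 mm above the block's origin; axes as the block's (keyway towards +x).
- stem: Keyed stem, 0.1 to 0.2 kg, hanging upright in the holder. Origin: centre of the underside of its round collar, on the shaft's axis. The collar is 54 mm across and 8 mm thick, with a tongue 10 mm wide that reaches to x = +40 mm, straight above the key. Below it is the keyed shaft (see stem_foot), above it the handle (see handle_mid). Fully home, the collar's underside lies on the block's top.
- stem_foot (a point): Centre of the lower end of the stem's steel shaft, 44 mm below the stem's origin. The shaft is 22 mm across, its foot slightly tapered; a key 6 mm wide, standing out to x = +17 mm, runs from the collar 32 mm down, so the lowest 12 mm are plain round and enter the bore before the key meets the block's top.
- handle_mid (a point): Middle of the stem's upright wooden handle, 30 mm above the stem's origin: a flat bar 44 (x) x 22 (y) mm that stands from 8 to 53 mm above the origin. Grip it across y.
- holder: Wooden block 84 x 84 x 60 mm fixed to the table, with a 40 mm square hole right through from above, in which the stem's shaft hangs; the collar rests on its top. Origin: centre of its underside.
- lift_pin (a joint): Travel (m) of the sprung round steel pin, 14 mm across, in the middle of the press base's pocket. 0: up, its top 18 mm above the pocket floor, inside the seated block's bore. The shaft's foot presses it down; with the collar flush it reads about 0.012 (it could go to 0.014). The spring pushes back with about 4 N at 0 and 8 N at 0.012, more than the stem's weight, so a stem that is let go rises again.
- spare_ring: Bystander, to be left alone: a spare aluminium guide ring, 56 mm across, 22 mm high, hole 26 mm. Origin: centre of its underside.
- tape_roll: Bystander, to be left alone: a clear roll of tape lying flat, 72 mm across, 18 mm high. Origin: centre of its underside.
- stapler: Bystander, to be left alone: a desk stapler, 120 mm long, 50 mm high. Origin: centre of its underside.
- paper_box: Bystander, to be left alone: an open cardboard box 100 x 100 x 55 mm. Origin: centre of its underside.
- glue_bottle: Bystander, to be left alone: a white glue bottle 44 mm across, 120 mm high. Origin: centre of its underside.
- mug: Bystander, to be left alone: a white mug 76 mm across, 85 mm high. Origin: centre of its underside.
- tissue_box: Bystander, to be left alone: a closed flat carton 90 x 200 x 60 mm. Origin: centre of its underside.
Mind the look-alikes: they are no part of the job. Several things have the shape of the press_base; the one meant has the colours described above.

How it is judged:
By the outcome, as a careful person would: the job done as asked, in the order asked, and still so for the second after the job is handed in, while the arm keeps its last pose, push and grip.
It also fails if it takes over 61 s, if anything falls off the work surface, if the arm or the gripper's body presses on something with over 40 N, if the wrist force passes 120 N, or if a joint passes its speed limit or range.

## Working session

There is one attempt and no reset: what is moved stays moved. The work goes in short steps, Python scripts to look and compute and a tool call to move; the robot and the scene stay as the last step left them, time stands still between calls to the robot, and variables do not carry over. Pictures are saved under pics/ and viewed, at most 10 in all, crops included, and the job is handed in when it is done.

Besides the shell and the picture viewer there is one more tool, called after ">>>" as name([rows], argument=value, ...), one row to a line, values as JSON. move_arm: Moves the arm, as the interface text tells. Its arguments: {"type":"object","properties":{"targets":{"type":"array","items":{"type":"array","items":{"type":"array","items":{"type":"number"}}}},"newtons":{"type":"number"}},"required":["targets"]}

```bash
ls; mkdir -p pics; cat > h.py <<'E'
import numpy as np, cv2, sys
from scipy.spatial.transform import Rotation as R
from bench import env
def grab(n,f=None):
    d=env.grab_frame(n)
    if f: cv2.imwrite('pics/'+f,cv2.cvtColor(d['image'],cv2.COLOR_RGB2BGR)); np.savez('pics/'+f+'.npz',**{k:np.array(d[k]) for k in d})
    return d
def Rm(o):
    o=np.array(o,float)
    return o if o.shape==(3,3) else (R.from_rotvec(o).as_matrix() if o.size==3 else R.from_quat(o).as_matrix())
def ray(d,u,v):
    r=Rm(d['orientation'])@np.linalg.inv(d['camera_matrix'])@np.array([u,v,1.]); return np.array(d['xyz']),r/np.linalg.norm(r)
def onz(d,u,v,z):
    o,r=ray(d,u,v); return o+r*(z-o[2])/r[2]
def tri(d1,p1,d2,p2):
    o1,r1=ray(d1,*p1);o2,r2=ray(d2,*p2)
    s=np.linalg.lstsq(np.c_[r1,-r2],o2-o1,rcond=None)[0]
    a,b=o1+s[0]*r1,o2+s[1]*r2; return (a+b)/2,np.linalg.norm(a-b)
def proj(d,p):
    q=np.array(d['camera_matrix'])@(Rm(d['orientation']).T@(np.array(p)-d['xyz'])); return q[:2]/q[2]
def load(f): return dict(np.load('pics/'+f+'.npz'))
E
python3 - <<'E'
from h import *
for n in ('side','top'):
    d=grab(n,n+'0.png'); print(n,d['xyz'],d['orientation'],d['camera_matrix'])
print(env.state())
E
```

```text
pics
side [ 0.16445237 -0.6815036   0.74888874] [-2.20959278  0.64586718 -0.26720602] [[388.20294128   0.         284.30754668]
 [  0.         388.20294128 206.91773836]
 [  0.           0.           1.        ]]
top [ 0.25451941 -0.00175803  1.44302656] [-2.16058308  2.04571721 -0.22887063] [[482.85673453   0.         278.31775892]
 [  0.         482.85673453 210.02942667]
 [  0.           0.           1.        ]]
{'time_s': 0.1, 'joint_positions': array([ 1.00488759e+00,  2.45727005e-01,  1.55887502e+00, -1.97884066e-06,
        1.33872239e+00, -1.74118076e-01]), 'dq': array([ 0.00118268, -0.0015655 , -0.00218484,  0.00224346,  0.00034449,
        0.00104178]), 'joint_efforts': array([ 1.23362543e-04, -4.16921210e+01, -3.15520763e+01,  6.87103719e-02,
        3.10712296e-02, -6.94129631e-05]), 'eef_pos': array([0.24790958, 0.60028069, 0.20447577]), 'eef_rot': array([-6.11372280e-01, -3.08089252e+00,  2.53673666e-03]), 'wrist_force': array([-0.35231567,  0.10580217,  0.01690583]), 'wrist_torque': array([0.0579705 , 0.00592635, 0.02663503]), 'finger_force': 0.0, 'width': 0.09363717976355344}
```

View pics/top0.png

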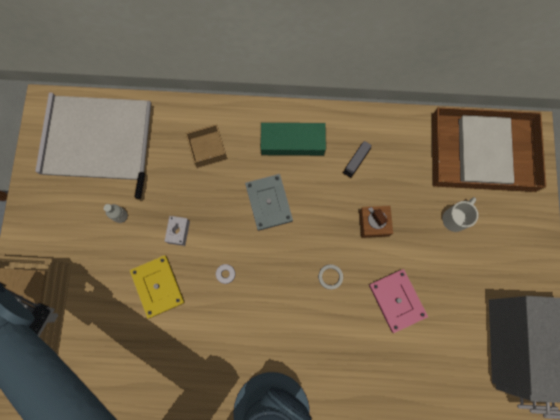

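View pics/side0.png

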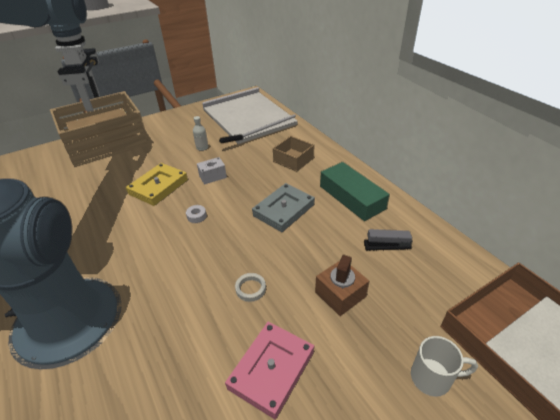

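The top view shows the grey base near (269,202), the block near (177,230) and the holder with the stem near (377,221). In the side view they are at (284,206), (211,170) and (342,285). I'll enlarge these next.

```bash
python3 - <<'E'
from h import *
rows=[]
for f,cs in (('top0.png',[(177,230),(269,202),(377,221)]),('side0.png',[(211,170),(284,206),(342,280)])):
    im=cv2.imread('pics/'+f); L=[]
    for (u,v) in cs:
        s=33
        L.append(cv2.resize(im[v-s:v+s,u-s:u+s],(264,264),interpolation=cv2.INTER_CUBIC))
    rows.append(np.hstack(L))
cv2.imwrite('pics/crops.png',np.vstack(rows))
E
```

```text
(no output)
```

View pics/crops.png

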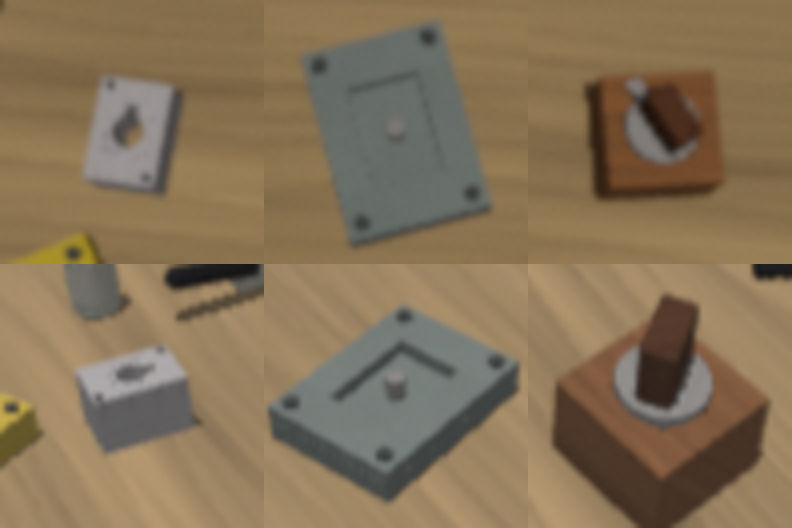

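The crops show the block's keyway pointing up in the top image, roughly world +x. The base has four corner holes and a pin, and the stem's tongue points to the upper left. Next I'll measure with masks and rays.

```bash
cat > m.py <<'E'
from h import *
def blob(m,c):
    n,l,s,ce=cv2.connectedComponentsWithStats(m.astype(np.uint8)); 
    k=[i for i in range(1,n) if s[i,4]>3]; i=min(k,key=lambda i:np.hypot(*(ce[i]-c))); return ce[i],l==i,s[i,4]
def wc(img,c,r,w):
    "weighted centroid of w(img) in radius r about c, 3 iterations"
    yy,xx=np.mgrid[:img.shape[0],:img.shape[1]]
    for _ in range(4):
        g=w*(np.hypot(xx-c[0],yy-c[1])<r); c=np.array([(g*xx).sum(),(g*yy).sum()])/g.sum()
    return c
E
python3 - <<'E'
from m import *
D={n:load(n+'0.png') for n in('top','side')}
G={n:cv2.cvtColor(D[n]['image'],cv2.COLOR_RGB2GRAY).astype(float) for n in D}
off={'top':lambda x,y:((269-33)+(x-264)/4,(202-33)+y/4),'side':lambda x,y:((284-33)+(x-264)/4,(206-33)+(y-264)/4)}
holes={'top':[(318,66),(428,37),(472,193),(362,223)],'side':[(404,316),(497,362),(385,455),(290,402)]}
H={}
for n in D:
    H[n]=[]
    for h in holes[n]:
        c=np.array(off[n](*h)); p=G[n][int(c[1])-4:int(c[1])+6,int(c[0])-4:int(c[0])+6]
        w=np.clip(np.median(p)-12-G[n],0,None); H[n].append(wc(G[n],c,3.5,w))
W=[onz(D['top'],*h,.03) for h in H['top']]; S=[onz(D['side'],*h,.03) for h in H['side']]
print('top on z.03\n',np.round(W,4),'\nside\n',np.round(S,4))
print('mean',np.mean(W,0),np.mean(S,0))
for w,h in zip(W,H['top']):
    j=min(range(4),key=lambda j:np.linalg.norm(S[j]-w)); print('tri',tri(D['top'],h,D['side'],H['side'][j]))
# block top face
for n,c in (('top',(176,229)),('side',(211,166))):
    hsv=cv2.cvtColor(D[n]['image'],cv2.COLOR_RGB2HSV).astype(int); p=hsv[int(c[1])-14:int(c[1])+15,int(c[0])-14:int(c[0])+15]
    print(n); 
    for r in p[::2,::2]: print(' '.join('%3d/%3d'%(a[1],a[2]) for a in r))
E
```

```text
top on z.03
 [[ 0.6427  0.1033  0.03  ]
 [ 0.6698  0.0222  0.03  ]
 [ 0.5505 -0.0173  0.03  ]
 [ 0.5232  0.0632  0.03  ]] 
side
 [[ 0.6449  0.1054  0.03  ]
 [ 0.672   0.0221  0.03  ]
 [ 0.5524 -0.0162  0.03  ]
 [ 0.5257  0.0658  0.03  ]]
mean [0.59655223 0.04285779 0.03      ] [0.59878054 0.04428487 0.03      ]
tri (array([0.6426837 , 0.10294428, 0.03231689]), np.float64(0.0013408842483918439))
tri (array([0.670651  , 0.02182317, 0.03044821]), np.float64(0.0019484318385733857))
tri (array([ 0.55082928, -0.0175599 ,  0.03157703]), np.float64(0.0014685924320731545))
tri (array([0.52345876, 0.06286728, 0.0329175 ]), np.float64(0.0015801805166706451))
top
112/123 112/123 115/122 107/124  84/127  86/127  92/127 101/126 110/125 109/126 112/128 111/129 113/129 111/131 113/131
113/120 114/119 113/120  84/124  24/129  17/122  21/146  30/143  36/141  43/137  55/134  75/130  92/125 111/122 113/122
112/127 113/126 111/126  63/134  11/142  10/134   8/152  10/152  10/153  12/152  12/152  14/150  20/137  89/100 114/114
108/134 109/133 109/133  50/142   8/152  10/153  10/152  10/151  10/152  10/152 
[... 2464 characters left out ...]
/135   4/119   7/150   4/132   5/110   5/ 95   5/ 96   5/ 96   8/ 93   5/ 95   5/ 96   5/ 95  47/114
 88/163  13/102   5/107   5/ 94   5/ 95   5/ 96   3/ 94   5/ 93   3/ 95   5/ 95   5/ 93   5/ 96   5/ 96   5/ 96  33/108
 95/172  26/109   3/ 97   6/ 92   5/ 95   3/ 95   5/ 96   3/ 95   5/ 96   5/ 96   5/ 95   5/ 96   5/ 96   5/ 96  16/ 97
 95/171  60/131   3/ 98   3/ 94   3/ 95   5/ 96   3/ 95   3/ 95   5/ 94   5/ 95   5/ 95   5/ 95   5/ 96   5/ 96   8/ 94
 97/169  91/166  21/107   5/ 96   3/ 94   5/ 95   3/ 93   5/ 95   5/ 95   5/ 95   5/ 96   5/ 96  13/ 99  45/114  72/134
 97/169  96/168  74/145   3/ 96   5/ 95   5/ 95   5/ 96   3/ 95  10/ 98  26/106  55/121  79/136  91/149  94/155  94/154
```

```bash
python3 - <<'E'
from m import *
D={n:load(n+'0.png') for n in('top','side')}
def quad(n,c,thr,vthr,z):
    hsv=cv2.cvtColor(cv2.resize(D[n]['image'],None,fx=4,fy=4,interpolation=cv2.INTER_CUBIC),cv2.COLOR_RGB2HSV).astype(int)
    m=((hsv[...,1]<thr)&(hsv[...,2]>vthr)).astype(np.uint8)
    m=cv2.morphologyEx(m,cv2.MORPH_CLOSE,np.ones((9,9)))
    cs,_=cv2.findContours(m,cv2.RETR_EXTERNAL,cv2.CHAIN_APPROX_NONE)
    k=max(cs,key=lambda k:(cv2.pointPolygonTest(k,(c[0]*4.,c[1]*4.),False)>=0)*cv2.contourArea(k))
    P=(k[:,0]+.5)/4-.5
    W=np.array([onz(D[n],*p,z)[:2] for p in P])
    r=cv2.minAreaRect((W*1000).astype(np.float32)); print(n,r)
    return r
for n,c in (('top',(174,232)),('side',(204,166))): quad(n,c,58,125 if n=='top' else 130,.05)
D_=D
# stem collar + tongue, top view: print region
d=D['top']['image'].astype(int); h=cv2.cvtColor(D['top']['image'],cv2.COLOR_RGB2HSV).astype(int)
for n,c in (('top',(376,219)),('side',(342,268))):
    h=cv2.cvtColor(cv2.resize(D[n]['image'],None,fx=4,fy=4,interpolation=cv2.INTER_CUBIC),cv2.COLOR_RGB2HSV).astype(int)
    m=((h[...,1]<70)&(h[...,2]>80)).astype(np.uint8)
    yy,xx=np.mgrid[:m.shape[0],:m.shape[1]]; m[np.hypot(xx/4-c[0],yy/4-c[1])>22]=0
    cs,_=cv2.findContours(m,cv2.RETR_EXTERNAL,cv2.CHAIN_APPROX_NONE)
    k=max(cs,key=cv2.contourArea); P=(k[:,0]+.5)/4-.5
    W=np.array([onz(D[n],*p,.068)[:2] for p in P])*1000
    r=cv2.minAreaRect(W.astype(np.float32)); 
    ce,rad=cv2.minEnclosingCircle(W.astype(np.float32)); print(n,'collar',len(k),r,ce,rad,W.min(0),W.max(0)); np.save('pics/col_'+n,W)
    a=W-np.array([598,-165]); 
    # hull fit circle: robust
    x=np.c_[W,np.ones(len(W))]; 
    g=np.ones(len(W),bool)
    for _ in range(15):
        s=np.linalg.lstsq(x[g],-(W[g]**2).sum(1),rcond=None)[0]; cc=-s[:2]/2; rr=np.sqrt(cc@cc-s[2]); e=np.hypot(*(W-cc).T)-rr; g=abs(e)<max(1.2,np.percentile(abs(e),50))
    far=W[np.argmax(np.hypot(*(W-cc).T))]
    print(cc,rr,g.mean(),'far',far,np.degrees(np.arctan2(*(far-cc)[::-1])))
# holder top
E
```

```text
top ((490.4454345703125, 309.3015441894531), (53.08685302734375, 79.4283218383789), 84.79487609863281)
side ((491.3327941894531, 311.1551513671875), (56.89934158325195, 81.85496520996094), 83.90996551513672)
top collar 190 ((540.0179443359375, -271.61700439453125), (53.235050201416016, 31.240203857421875), 58.561073303222656) (547.86376953125, -276.3096008300781) 26.70938491821289 [ 522.80963749 -300.74009525] [ 566.90640425 -250.46450692]
[ 549.58838277 -277.0722151 ] 26.329540062983124 0.6052631578947368 far [ 554.58777037 -250.46450692] 79.35862393731234
side collar 340 ((548.0882568359375, -282.952880859375), (53.94929504394531, 54.32255172729492), 47.197608947753906) (549.9847412109375, -280.7665100097656) 29.891447067260742 [ 522.86038263 -307.69954378] [ 579.41140054 -251.01571494]
[ 550.48920183 -280.33334839] 27.50379494324231 0.5176470588235295 far [ 530.56939018 -303.49404967] -130.69781843873653
```

```bash
python3 - <<'E'
from m import *
D={n:load(n+'0.png') for n in('top','side')}
d=D['top']; print(np.round(onz(d,370.75,209.75,.068),4)*1000)
h=cv2.cvtColor(d['image'],cv2.COLOR_RGB2HSV).astype(int)
for v in range(204,232): print(v,' '.join('%3d/%3d'%tuple(h[v,u,1:]) for u in range(365,391,1)) )
print([np.round(1000*onz(d,u,v,.068)) for u,v in ((365,204),(391,232))])
E
```

```text
[ 577.1 -258.5   68. ]
204 111/136 112/134 111/135 111/135 113/135 110/135 110/135 111/136 113/136 113/136 112/137 112/137 113/136 111/136 111/135 112/137 112/137 113/136 113/136 113/136 113/136 112/137 111/136 112/137 113/136 112/137
205 111/133 113/133 112/132 113/133 115/133 112/132 114/132 115/133 117/133 119/133 119/133 119/133 120/132 122/132 122/132 121/131 121/131 123/131 124/130 122/130 124/130 121/129 123/129 126/128 124/128 118/132
206 125/129 126/128 126/128 126/127 124/127 114/125 109/124 121/126 132/126 131/128 133/127 133/127 136/126 136/124 137/125 137/125 138/124 143/123 141/123 142/122 142/122 143/121 141/121 147/120 142/122 128/128
207 144/122 144/122 143/121 131/121 104/120  79/119  71/119 105/119 138/120 149/120 150/119 150/119 151/118 151/118 152/116 153/118 154/119 152/119 152/119 153/118 157/117 155/117 156/116 155/115 153/117 134/124
208 156/116 155/115 143/114  92/116  51/125  36/122  31/123  60/120 117/116 153/112 155/112 156/111 157/109 157/104 158/103 156/108 156/113 157/115 155/115 157/115 157/115 155/115 157/115 157/115 157/115 138/120
209 158/113 156/1
[... 4219 characters left out ...]
115
229 155/110 158/113 159/112 159/112 157/112 156/113 156/113 156/113 150/112 147/111 132/110 118/110 114/110 114/112 117/113 130/112 143/112 152/114 155/115 159/114 157/114 159/114 155/115 154/114 154/114 155/115
230 160/105 152/109 154/109 154/109 159/109 157/109 157/109 155/112 157/112 156/111 154/111 155/110 154/111 153/112 153/113 156/113 157/114 159/114 155/115 154/116 160/115 156/116 156/116 154/116 156/116 155/117
231 156/106 157/109 155/110 154/111 158/110 156/111 158/110 156/111 156/111 159/112 160/110 159/111 157/112 156/113 156/113 159/114 156/113 160/115 156/116 156/116 156/116 156/118 154/119 156/118 154/119 156/119
[array([ 593., -242.,   68.]), array([ 514., -318.,   68.])]
```

```bash
cat >> m.py <<'E'
def rel(x,y,z,yaw):
    "shift (mm) and turn (deg) from the present pose to tool-down pose with tool x at world yaw"
    s=env.state(); T=R.from_rotvec(s['eef_rot']); 
    a=np.radians(yaw); X=np.array([np.cos(a),np.sin(a),0]); Z=np.array([0,0,-1.]); G=R.from_matrix(np.c_[X,np.cross(Z,X),Z])
    print('shift mm',np.round(T.inv().apply(np.array([x,y,z])-s['eef_pos'])*1000,1),'turn',np.round((T.inv()*G).as_rotvec(degrees=True),2),'t',s['time_s'])
E
python3 - <<'E'
from m import *
rel(.491,.310,.10,174.7)
rel(.491,.310,.018,174.7)
d=load('top0.png'); c=onz(d,377,218.9,.068); t=onz(d,370.6,207.7,.068); print(c,t,np.degrees(np.arctan2(*(t-c)[1::-1])))
c=onz(d,373,209,.113)-onz(d,385,222,.113); print(np.degrees(np.arctan2(c[1],c[0])))
c=onz(d,371.5,213.5,.08)-onz(d,379,224,.08); print(np.degrees(np.arctan2(c[1],c[0])))
E
```

```text
shift mm [-335.5 -175.3  104.7] turn [ -0.09  -0.03 -17.15] t 0.1
shift mm [-335.6 -175.1  186.7] turn [ -0.09  -0.03 -17.15] t 0.1
[ 0.55076918 -0.2770453   0.068     ] [ 0.58317869 -0.2580313   0.068     ] 30.39927843235295
43.762693520706335
36.40752014570809
```

>>> move_arm([
  [[100, -0.3355, -0.1753, 0.1, 0, 0, -17.2], [100, -0.3355, -0.1753, 0.1, 0, 0, -17.2], [100, -0.3355, -0.1753, 0.1, 0, 0, -17.2], [100, -0.3355, -0.1753, 0.1, 0, 0, -17.2], [100, -0.3355, -0.1753, 0.1, 0, 0, -17.2], [100, -0.3355, -0.1753, 0.1, 0, 0, -17.2], [100, -0.3355, -0.1753, 0.1, 0, 0, -17.2], [100, -0.3355, -0.1753, 0.1, 0, 0, -17.2], [100, -0.3355, -0.1753, 0.1, 0, 0, -17.2], [100, -0.3355, -0.1753, 0.1, 0, 0, -17.2], [100, -0.3355, -0.1753, 0.14, 0, 0, -17.2], [100, -0.3355, -0.1753, 0.18, 0, 0, -17.2], [100, -0.3355, -0.1753, 0.187, 0, 0, -17.2], [100, -0.3355, -0.1753, 0.187, 0, 0, -17.2], [20, -0.3355, -0.1753, 0.187, 0, 0, -17.2], [20, -0.3355, -0.1753, 0.187, 0, 0, -17.2], [20, -0.3355, -0.1753, 0.187, 0, 0, -17.2], [20, -0.3355, -0.1753, 0.187, 0, 0, -17.2], [20, -0.3355, -0.1753, 0.187, 0, 0, -17.2], [20, -0.3355, -0.1753, 0.187, 0, 0, -17.2]],
], newtons=30)

```text
time_s: 2.1
eef_pos: [0.4915, 0.3103, 0.0188]
eef_rot: [0.144, 3.138, -0.001]
wrist_force: [-0.5, -2.4, 2.6]
width: 0.0519
finger_force: 30.0
```

```bash
python3 - <<'E'
from m import *
s=env.state(); print(s['width'],s['finger_force'],s['wrist_force'],s['eef_pos'],s['joint_positions'])
rel(.5975,.0435,.14,198.4)
E
```

```text
0.05187775993779287 30.00005006790161 [-0.47478498 -2.37124418  2.55871188] [0.49151137 0.31033598 0.01879709] [ 3.68562209e-01  3.27636393e-01  1.83469957e+00 -7.88400176e-04
  9.79324590e-01 -1.11035334e+00]
shift mm [-129.9 -256.1 -121. ] turn [-4.000e-02  1.000e-02 -2.364e+01] t 2.1
```

>>> move_arm([
  [[20, 0, 0, -0.04, 0, 0, 0], [20, -0.03, -0.06, -0.066, 0, 0, -4], [20, -0.13, -0.256, -0.066, 0, 0, -23.6], [20, -0.13, -0.256, -0.066, 0, 0, -23.6], [20, -0.13, -0.256, -0.066, 0, 0, -23.6], [20, -0.13, -0.256, -0.066, 0, 0, -23.6], [20, -0.13, -0.256, -0.066, 0, 0, -23.6], [20, -0.13, -0.256, -0.066, 0, 0, -23.6], [20, -0.13, -0.256, -0.066, 0, 0, -23.6], [20, -0.13, -0.256, -0.066, 0, 0, -23.6], [20, -0.13, -0.256, -0.066, 0, 0, -23.6], [20, -0.13, -0.256, -0.066, 0, 0, -23.6]],
])

```text
time_s: 3.3
eef_pos: [0.5968, 0.0451, 0.0842]
eef_rot: [0.504, -3.1, -0.0]
wrist_force: [-0.4, -0.4, -2.5]
width: 0.0518
finger_force: 30.0
```

```bash
python3 - <<'E'
from m import *
L=[]
for n,c in(('top',(265,200)),('side',(290,190))):
    d=grab(n,n+'1.png'); im=cv2.cvtColor(d['image'],cv2.COLOR_RGB2BGR)
    u,v=c; L.append(cv2.resize(im[v-50:v+50,u-50:u+50],(400,400),interpolation=cv2.INTER_CUBIC))
cv2.imwrite('pics/c1.png',np.hstack(L)); s=env.state(); print(s['wrist_force'],s['eef_pos'],s['joint_positions'][5])
E
```

```text
[ 0.15828035  0.00493428 -3.64825391] [0.59712013 0.04470072 0.08441399] -2.006911893133519
```

View pics/c1.png

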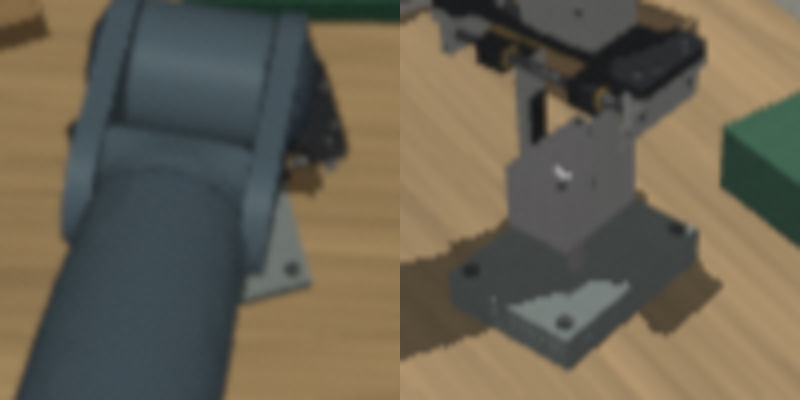

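The top view is blocked by the arm. In the side view the held block hangs over the pocket, with its near lower corner at about (282,204) full-frame. I'll compare the measured edges with where they should be.

```bash
python3 - <<'E'
from m import *
d=load('side1.png'); g=cv2.cvtColor(d['image'],cv2.COLOR_RGB2GRAY)
c=np.array([.5971,.0447]); a=np.radians(18.4); ex=np.array([np.cos(a),np.sin(a)]); ey=np.array([-ex[1],ex[0]])
for z in (.08,.066):
  for sx in(-1,1):
    for sy in(-1,1):
        p=c+sx*.038*ex+sy*.026*ey; print(z,sx,sy,np.round(proj(d,[*p,z]),2))
for v in (184,188,192,196,200): print(v,'264:',g[v,264:272],'280:',g[v,278:286],'295:',g[v,294:303])
for u in (270,274,278,285,290,294): print(u,g[190:206,u])
E
```

```text
0.08 -1 -1 [280.69 199.23]
0.08 -1 1 [266.2  191.73]
0.08 1 -1 [298.13 185.51]
0.08 1 1 [283.8  178.61]
0.066 -1 -1 [280.82 203.19]
0.066 -1 1 [266.45 195.66]
0.066 1 -1 [298.11 189.43]
0.066 1 1 [283.9 182.5]
184 264: [137 134 113  92  89  90  89  89] 280: [ 92 105 128 129 122  94  89  89] 295: [ 87  87  88  89 105 135 136 136 137]
188 264: [135 130 114  92  89  88  89  88] 280: [88 87 84 87 88 88 88 88] 295: [ 87  87  88  88  84  83  93 121 141]
192 264: [134 135 128  95  87  88  88  88] 280: [88 88 88 88 87 88 88 88] 295: [81 76 69 67 66 67 67 68 73]
196 264: [105  80  73  76  81  84  87  88] 280: [88 88 88 87 87 87 87 88] 295: [68 68 68 67 68 68 67 68 67]
200 264: [68 67 67 68 67 68 68 68] 280: [87 87 89 87 88 85 82 78] 295: [68 67 67 67 67 66 66 67 68]
270 [89 89 88 90 89 88 87 81 72 68 68 67 68 67 66 66]
274 [89 88 88 88 89 88 88 89 87 80 70 67 65 66 67 67]
278 [89 89 88 89 89 88 88 88 88 89 87 83 73 68 67 67]
285 [87 87 88 87 86 87 88 88 87 84 78 74 72 73 72 73]
290 [88 88 87 88 87 83 75 68 67 66 67 67 67 67 67 67]
294 [87 87 81 73 69 68 68 67 67 67 68 67 68 67 67 66]
```

>>> move_arm([
  [[20, -0.0006, -0.001, 0.015, 0, 0, 0], [20, -0.0006, -0.001, 0.03, 0, 0, 0], [20, -0.0006, -0.001, 0.033, 0, 0, 0], [20, -0.0006, -0.001, 0.035, 0, 0, 0], [20, -0.0006, -0.001, 0.036, 0, 0, 0], [20, -0.0006, -0.001, 0.037, 0, 0, 0], [20, -0.0006, -0.001, 0.038, 0, 0, 0], [20, -0.0006, -0.001, 0.038, 0, 0, 0]],
])

```text
time_s: 4.2
eef_pos: [0.5984, 0.043, 0.0467]
eef_rot: [-0.501, 3.101, -0.0]
wrist_force: [-0.2, -0.5, -3.1]
width: 0.0517
finger_force: 30.0
```

>>> move_arm([
  [[20, 0, 0, 0.002, 0, 0, 0], [20, 0, 0, 0.004, 0, 0, 0], [20, 0, 0, 0.006, 0, 0, 0], [20, 0, 0, 0.0075, 0, 0, 0], [20, 0, 0, 0.009, 0, 0, 0], [20, 0, 0, 0.01, 0, 0, 0], [20, 0, 0, 0.01, 0, 0, 0]],
])

```text
time_s: 4.9
eef_pos: [0.5984, 0.043, 0.0368]
eef_rot: [-0.501, 3.101, -0.0]
wrist_force: [-1.5, 0.7, -0.4]
width: 0.0519
finger_force: 30.0
```

Seated at the expected height, so I'll release and retreat.

>>> move_arm([
  [[100, 0, 0, 0, 0, 0, 0], [100, 0, 0, 0, 0, 0, 0], [100, 0, 0, 0, 0, 0, 0], [100, 0, 0, 0, 0, 0, 0], [100, 0, 0, 0, 0, 0, 0], [100, 0, 0, -0.04, 0, 0, 0], [100, 0, 0, -0.09, 0, 0, 0], [100, 0, 0, -0.13, 0, 0, 0], [100, 0, 0, -0.13, 0, 0, 0]],
])

```text
time_s: 5.8
eef_pos: [0.6026, 0.0427, 0.1741]
eef_rot: [-0.499, 3.089, -0.006]
wrist_force: [1.1, -0.8, 0.5]
width: 0.0938
finger_force: 0.0
```

```bash
python3 - <<'E'
from m import *
s=env.state(); print(s['wrist_force'],s['width'],s['eef_pos'])
rel(.551,-.278,.16,32);rel(.551,-.278,.074,32)
E
```

```text
[ 1.1196097  -0.80185458  0.50112758] 0.09381329234266758 [0.60255656 0.04265003 0.17407254]
shift mm [ 150.1 -288.    13.9] turn [  0.94   0.58 166.36] t 5.8
shift mm [ 151.1 -287.5   99.9] turn [  0.94   0.58 166.36] t 5.8
```

>>> move_arm([
  [[100, 0.1464, -0.2896, 0.007, 0, 0, 166.4], [100, 0.1464, -0.2896, 0.007, 0, 0, 166.4], [100, 0.1464, -0.2896, 0.007, 0, 0, 166.4], [100, 0.1464, -0.2896, 0.007, 0, 0, 166.4], [100, 0.1464, -0.2896, 0.007, 0, 0, 166.4], [100, 0.1464, -0.2896, 0.007, 0, 0, 166.4], [100, 0.1464, -0.2896, 0.007, 0, 0, 166.4], [100, 0.1464, -0.2896, 0.007, 0, 0, 166.4], [100, 0.1464, -0.2896, 0.007, 0, 0, 166.4], [100, 0.1464, -0.2896, 0.007, 0, 0, 166.4], [100, 0.1464, -0.2896, 0.007, 0, 0, 166.4], [100, 0.1464, -0.2896, 0.007, 0, 0, 166.4], [100, 0.1464, -0.2896, 0.007, 0, 0, 166.4], [100, 0.1464, -0.2896, 0.007, 0, 0, 166.4], [100, 0.1464, -0.2896, 0.007, 0, 0, 166.4], [100, 0.1464, -0.2896, 0.007, 0, 0, 166.4], [100, 0.1464, -0.2896, 0.007, 0, 0, 166.4], [100, 0.1464, -0.2896, 0.007, 0, 0, 166.4], [100, 0.1464, -0.2896, 0.007, 0, 0, 166.4], [100, 0.1464, -0.2896, 0.007, 0, 0, 166.4]],
])

```text
time_s: 7.8
eef_pos: [0.55, -0.2776, 0.1582]
eef_rot: [-3.021, -0.858, 0.002]
wrist_force: [-0.3, -0.3, 0.7]
width: 0.094
finger_force: 0.0
```

```bash
python3 - <<'E'
from m import *
L=[]
for n,c in(('top',(269,200)),('side',(284,196)),('side',(345,265))):
    d=grab(n,n+'2.png'); im=cv2.cvtColor(d['image'],cv2.COLOR_RGB2BGR)
    u,v=c; s=38; L.append(cv2.resize(im[v-s:v+s,u-s:u+s],(266,266),interpolation=cv2.INTER_CUBIC))
cv2.imwrite('pics/c2.png',np.hstack(L)); s=env.state(); print(s['eef_pos'],s['joint_positions'][5])
rel(.551,-.278,.074,32)
E
```

```text
[ 0.55011548 -0.27765532  0.15851544] 0.3607425860285792
shift mm [ 0.6  0.9 84.5] turn [-0.07  0.03  0.02] t 7.95
```

View pics/c2.png

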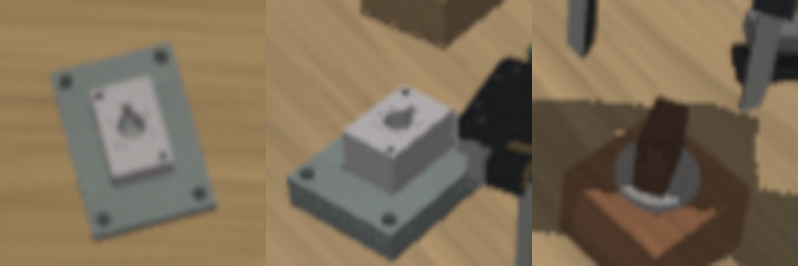

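The block sits flat in the pocket with its keyway up (+x) in the top view. The open fingers are on both sides of the handle. I'll measure the block's seated pose, then grip the stem.

```bash
cat >> m.py <<'E'
def face(d,c,thr,vthr,z,close=9):
    hsv=cv2.cvtColor(cv2.resize(d['image'],None,fx=4,fy=4,interpolation=cv2.INTER_CUBIC),cv2.COLOR_RGB2HSV).astype(int)
    m=((hsv[...,1]<thr)&(hsv[...,2]>vthr)).astype(np.uint8); m=cv2.morphologyEx(m,cv2.MORPH_CLOSE,np.ones((close,close)))
    cs,_=cv2.findContours(m,cv2.RETR_EXTERNAL,cv2.CHAIN_APPROX_NONE)
    k=max(cs,key=lambda k:(cv2.pointPolygonTest(k,(c[0]*4.,c[1]*4.),False)>=0)*cv2.contourArea(k))
    return cv2.minAreaRect((np.array([onz(d,*p,z)[:2] for p in (k[:,0]+.5)/4-.5])*1000).astype(np.float32))
E
python3 - <<'E'
from m import *
a=load('top2.png'); b=load('side2.png')
ha=cv2.cvtColor(a['image'],cv2.COLOR_RGB2HSV); hb=cv2.cvtColor(b['image'],cv2.COLOR_RGB2HSV)
print(ha[208,260:275:2],hb[202,275:295:3],hb[186,285:305:2,2])
for v in(115,125,135): print(v,face(a,(268,209),28,v,.068),face(b,(280,191),28,v,.068))
E
```

```text
[[ 65  13 117]
 [ 12   9 143]
 [  5   9 166]
 [  0   9 168]
 [  9  11 167]
 [  9  11 167]
 [  5   9 164]
 [  9  11 159]] [[150   3 102]
 [  0   5 104]
 [  0   2 126]
 [  0   5  94]
 [  0   6  89]
 [165   6  89]
 [165   6  89]] [171 171 173 175 172 170 169 168 162 148]
115 ((587.7037353515625, 41.774234771728516), (141.09637451171875, 103.96373748779297), 18.107942581176758) ((575.9567260742188, 7.2556610107421875), (141.7876434326172, 105.12454986572266), 18.55421257019043)
125 ((599.365478515625, 42.47894287109375), (80.99510955810547, 56.88552474975586), 18.395484924316406) ((598.3555297851562, 42.435638427734375), (76.91840362548828, 52.66416931152344), 18.52379035949707)
135 ((598.3444213867188, 42.833133697509766), (77.488525390625, 53.399620056152344), 18.582977294921875) ((598.9896240234375, 43.227622985839844), (75.21281433105469, 51.565189361572266), 18.523792266845703)
```

>>> move_arm([
  [[100, 0.0006, 0.0009, 0.04, 0, 0, 0], [100, 0.0006, 0.0009, 0.07, 0, 0, 0], [100, 0.0006, 0.0009, 0.084, 0, 0, 0], [100, 0.0006, 0.0009, 0.084, 0, 0, 0], [100, 0.0006, 0.0009, 0.084, 0, 0, 0], [5, 0.0006, 0.0009, 0.084, 0, 0, 0], [5, 0.0006, 0.0009, 0.084, 0, 0, 0], [5, 0.0006, 0.0009, 0.084, 0, 0, 0], [5, 0.0006, 0.0009, 0.084, 0, 0, 0], [5, 0.0006, 0.0009, 0.084, 0, 0, 0], [5, 0.0006, 0.0009, 0.084, 0, 0, 0], [5, 0.0006, 0.0009, 0.084, 0, 0, 0], [5, 0.0006, 0.0009, 0.084, 0, 0, 0]],
], newtons=30)

```text
time_s: 9.25
eef_pos: [0.5514, -0.2783, 0.0754]
eef_rot: [-3.02, -0.865, 0.0]
wrist_force: [-0.7, 0.2, 0.6]
width: 0.0334
finger_force: 0.0
```

>>> move_arm([
  [[5, 0, 0, 0, 0, 0, 0], [5, 0, 0, 0, 0, 0, 0], [5, 0, 0, 0, 0, 0, 0], [5, 0, 0, 0, 0, 0, 0], [5, 0, 0, 0, 0, 0, 0], [5, 0, 0, 0, 0, 0, 0]],
])

```text
time_s: 9.85
eef_pos: [0.5515, -0.2784, 0.0754]
eef_rot: [3.02, 0.865, -0.0]
wrist_force: [0.6, -0.7, -1.2]
width: 0.022
finger_force: 29.7
```

```bash
python3 - <<'E'
from m import *
s=env.state(); print(s['wrist_force'],s['wrist_torque'],s['width'],s['finger_force'],s['eef_pos'])
rel(.5985,.043,.20,18.5)
E
```

```text
[ 0.64346661 -0.66641166 -1.24294694] [-0.10998605  0.10945575 -0.01541621] 0.021959697358245808 29.6591117978096 [ 0.55146608 -0.27839191  0.07542679]
shift mm [ 210.  -247.8 -124.6] turn [ 0.    0.   13.45] t 9.85
```

>>> move_arm([
  [[5, 0, 0, -0.04, 0, 0, 0], [5, 0, 0, -0.075, 0, 0, 0], [5, 0.21, -0.248, -0.085, 0, 0, 13.4], [5, 0.21, -0.248, -0.085, 0, 0, 13.4], [5, 0.21, -0.248, -0.085, 0, 0, 13.4], [5, 0.21, -0.248, -0.085, 0, 0, 13.4], [5, 0.21, -0.248, -0.085, 0, 0, 13.4], [5, 0.21, -0.248, -0.085, 0, 0, 13.4], [5, 0.21, -0.248, -0.085, 0, 0, 13.4], [5, 0.21, -0.248, -0.085, 0, 0, 13.4], [5, 0.21, -0.248, -0.085, 0, 0, 13.4], [5, 0.21, -0.248, -0.085, 0, 0, 13.4], [5, 0.21, -0.248, -0.085, 0, 0, 13.4], [5, 0.21, -0.248, -0.085, 0, 0, 13.4]],
], newtons=50)

```text
time_s: 11.25
eef_pos: [0.5984, 0.0421, 0.1604]
eef_rot: [-3.101, -0.504, 0.0]
wrist_force: [-0.1, 1.4, -2.3]
width: 0.022
finger_force: 49.6
```

```bash
python3 - <<'E'
from m import *
for i in range(3): d=grab('side','side3.png')
s=env.state(); print(s['wrist_force'],s['width'],s['finger_force'],s['eef_pos'],s['joint_positions'][5])
e=s['eef_pos']; im=cv2.cvtColor(d['image'],cv2.COLOR_RGB2BGR)
for z in (e[2]-.0154,e[2]-.0594,.068): print(np.round(proj(d,[e[0],e[1],z]),2))
u,v=[int(t) for t in proj(d,[e[0],e[1],.11])]
cv2.imwrite('pics/c3.png',cv2.resize(im[v-40:v+40,u-40:u+40],(560,560),interpolation=cv2.INTER_CUBIC)); print(u,v)
rel(.5985,.043,.16,18.5)
E
```

```text
[ 0.35881274  0.12990754 -0.53150632] 0.021557301221495063 49.62167680263519 [0.59841585 0.04262396 0.16044967] 1.1302088048034933
[282.56 169.65]
[282.93 182.78]
[283.19 192.19]
282 180
shift mm [ 0.2 -0.3  0.4] turn [-0.  0.  0.] t 11.4
```

View pics/c3.png

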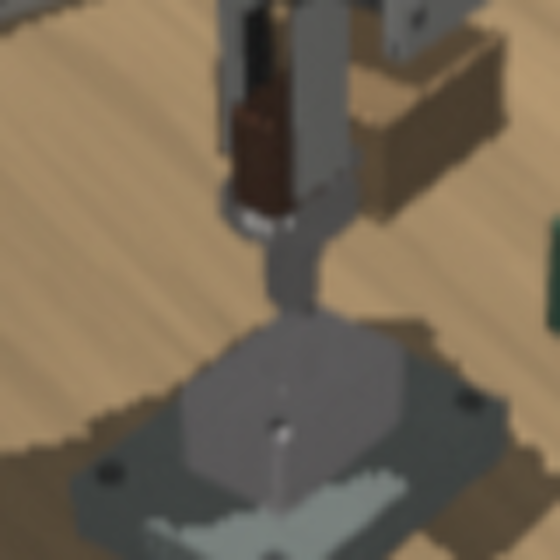

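The stem hangs upright over the block: collar about u=282.9, shaft about u=283.4, block in shadow below. I'll check the edges at sub-pixel level.

```bash
python3 - <<'E'
from m import *
d=load('side3.png'); g=cv2.cvtColor(d['image'],cv2.COLOR_RGB2GRAY).astype(int); hs=cv2.cvtColor(d['image'],cv2.COLOR_RGB2HSV)[...,1].astype(int)
for v in range(176,186): print(v,g[v,276:292],hs[v,276:292])
for v in range(164,173,2): print(v,'L',hs[v,270:278],'R',hs[v,288:297])
E=np.array([.5984,.0426]); a=np.radians(18.5); ex=np.array([np.cos(a),np.sin(a)])
p0=proj(d,[*E,.11]); print(p0,proj(d,[*(E+.001*ex),.11])-p0, proj(d,[*(E+.001*np.array([-ex[1],ex[0]])),.11])-p0)
lat=np.array(Rm(d['orientation'])[:,0]); print('right',lat)
for r,z in ((.011,.103),(.011,.108),(.027,.147)):
    print(z,[np.round(proj(d,np.array([*E,z])+s*r*lat),2) for s in(-1,1)])
k=E+.017*ex; n=np.array([-ex[1],ex[0]])
print('key',[proj(d,[*(k+s*.003*n),.12]) for s in(-1,1)])
E
```

```text
176 [139 139 135 112  79  72  72  74  74  73  73  89 123 139 138 136] [95 95 92 77 25  7  7 10  3  3 14 48 85 93 95 95]
177 [138 139 135 114  78  73  73  74  74  72  77 101 136 144 141 138] [96 95 93 80 28  7  7  7  7  7 22 64 93 95 95 96]
178 [137 138 135 113  78  71  73  74  74  73  79 106 142 146 145 142] [96 96 93 80 25  4  7  7  7  7 25 69 95 97 95 96]
179 [137 137 134 114  79  73  73  73  74  73  80 105 141 146 147 145] [95 95 93 81 28  7 10  7  7  7 28 73 94 96 95 96]
180 [138 137 134 121  81  73  73  73  74  73  79 106 141 144 146 146] [95 95 94 86 33  7  3  3  7  7 31 73 94 97 97 95]
181 [139 138 135 124  82  73  73  74  73  73  79 107 142 145 146 146] [97 95 93 89 35  7  7  7 10 10 28 72 95 96 96 95]
182 [142 139 138 128  96  76  73  74  73  73  82 113 142 145 145 146] [96 97 95 90 61 16 10  7  7  7 33 73 92 96 96 96]
183 [143 142 139 134 118  92  77  75  74  71  74 101 126 138 144 144] [94 95 95 94 84 54 13  3  7  7 26 55 77 87 94 95]
184 [142 143 142 138 130 109  84  80  79  74  72  89 102 115 127 137] [95 96 96 96 90 66 15  3  6  7  7 19 37 60 77 88]
185 [140 140 139 136 121 103  88  87  86  84  83  89  91  94 102 115] [94 96 95 92 75 46  8  6  6  6  6  6  6 16 37 61]
164 L [ 93  93  93  94  89  92 107 112] R [ 9  9 13 13 42 74 97 98 96]
166 L [ 95  94  93  77  37  67 101 114] R [13  6  7  7 20 61 96 98 94]
168 L [ 95  95  91  64  23  42  82 104] R [10  7 10  7 17 59 90 94 95]
170 L [95 95 91 68 25 13 16 14] R [ 3  3  7 10 36 78 97 98 99]
172 L [96 95 94 93 84 45 14  7] R [ 7 10 32 68 87 95 95 96 95]
[282.85175586 180.17447196] [ 0.2340767 -0.1754079] [-0.28302911 -0.13667983]
right [ 0.84725372 -0.53081401 -0.01994064]
0.103 [array([278.88, 182.22]), array([286.93, 182.22])]
0.108 [array([278.83, 180.76]), array([286.91, 180.76])]
0.147 [array([272.38, 169.05]), array([292.7 , 169.05])]
key [array([287.59262966, 174.67347768]), array([285.88801293, 173.87183185])]
```

>>> move_arm([
  [[5, -0.0009, -0.0003, 0.015, 0, 0, 0], [5, -0.0009, -0.0003, 0.028, 0, 0, 0], [5, -0.0009, -0.0003, 0.031, 0, 0, 0], [5, -0.0009, -0.0003, 0.033, 0, 0, 0], [5, -0.0009, -0.0003, 0.034, 0, 0, 0], [5, -0.0009, -0.0003, 0.035, 0, 0, 0], [5, -0.0009, -0.0003, 0.036, 0, 0, 0], [5, -0.0009, -0.0003, 0.037, 0, 0, 0]],
])

```text
time_s: 12.2
eef_pos: [0.5977, 0.0432, 0.1238]
eef_rot: [3.1, 0.506, 0.001]
wrist_force: [0.3, 0.9, -0.8]
width: 0.0216
finger_force: 49.6
```

>>> move_arm([
  [[5, 0, 0, 0.002, 0, 0, 0], [5, 0, 0, 0.004, 0, 0, 0], [5, 0, 0, 0.006, 0, 0, 0], [5, 0, 0, 0.0075, 0, 0, 0], [5, 0, 0, 0.009, 0, 0, 0], [5, 0, 0, 0.0105, 0, 0, 0], [5, 0, 0, 0.0115, 0, 0, 0], [5, 0, 0, 0.0125, 0, 0, 0], [5, 0, 0, 0.0125, 0, 0, 0]],
])

```text
time_s: 13.1
eef_pos: [0.5974, 0.0432, 0.1108]
eef_rot: [-3.1, -0.506, 0.0]
wrist_force: [-0.6, -0.2, -1.1]
width: 0.0217
finger_force: 49.6
```

>>> move_arm([
  [[5, 0, 0, 0.003, 0, 0, 0], [5, 0, 0, 0.006, 0, 0, 0], [5, 0, 0, 0.009, 0, 0, 0], [5, 0, 0, 0.012, 0, 0, 0], [5, 0, 0, 0.015, 0, 0, 0], [5, 0, 0, 0.0175, 0, 0, 0], [5, 0, 0, 0.02, 0, 0, 0], [5, 0, 0, 0.022, 0, 0, 0], [5, 0, 0, 0.0235, 0, 0, 0], [5, 0, 0, 0.0235, 0, 0, 0]],
])

```text
time_s: 14.1
eef_pos: [0.5975, 0.0432, 0.0877]
eef_rot: [3.1, 0.506, 0.0]
wrist_force: [-2.0, -0.5, 4.7]
width: 0.0219
finger_force: 49.6
```

>>> move_arm([
  [[5, 0, 0, 0.001, 0, 0, 0], [5, 0, 0, 0.002, 0, 0, 0], [5, 0, 0, 0.003, 0, 0, 0], [5, 0, 0, 0.0036, 0, 0, 0], [5, 0, 0, 0.0042, 0, 0, 0], [5, 0, 0, 0.0047, 0, 0, 0], [5, 0, 0, 0.0047, 0, 0, 0], [5, 0, 0, 0.0047, 0, 0, 0]],
])

```text
time_s: 14.9
eef_pos: [0.5976, 0.0432, 0.0835]
eef_rot: [3.1, 0.506, 0.0]
wrist_force: [-4.2, 0.3, 7.3]
width: 0.0215
finger_force: 49.6
```

>>> move_arm([
  [[5, 0, 0, 0.0003, 0, 0, 0], [5, 0, 0, 0.0006, 0, 0, 0], [5, 0, 0, 0.0009, 0, 0, 0], [5, 0, 0, 0.0009, 0, 0, 0], [5, 0, 0, 0.0009, 0, 0, 0]],
])

```text
time_s: 15.4
eef_pos: [0.5977, 0.0432, 0.0834]
eef_rot: [3.1, 0.507, -0.0]
wrist_force: [-6.6, 0.3, 13.2]
width: 0.0218
finger_force: 49.6
```

>>> move_arm([
  [[5, 0, 0, 0.0004, 0, 0, 0], [5, 0, 0, 0.0007, 0, 0, 0], [5, 0, 0, 0.0007, 0, 0, 0], [5, 0, 0, 0.0007, 0, 0, 0]],
])

```text
time_s: 15.8
eef_pos: [0.5978, 0.0432, 0.0835]
eef_rot: [3.1, 0.507, -0.0]
wrist_force: [-7.8, 0.3, 16.3]
width: 0.0219
finger_force: 49.6
```

```bash
python3 - <<'E'
from m import *
d=grab('side','side4.png'); s=env.state(); print(s['wrist_force'],s['eef_pos'],s['finger_force'],s['eef_rot'])
im=cv2.cvtColor(d['image'],cv2.COLOR_RGB2BGR); u,v=283,190
cv2.imwrite('pics/c4.png',cv2.resize(im[v-40:v+40,u-40:u+40],(560,560),interpolation=cv2.INTER_CUBIC))
E
```

```text
[-9.52817696 -0.12705574 15.72500858] [0.5977393  0.04321503 0.08342529] 49.63253438472748 [ 3.10032521e+00  5.06750955e-01 -3.67824441e-04]
```

View pics/c4.png

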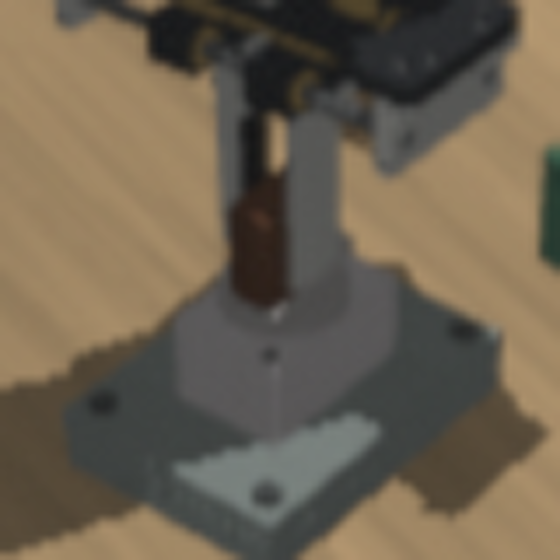

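The picture shows the collar, at about (290,300) in the crop, lying on the block's top. The block is flat in the pocket and the handle is still gripped. Height stopped at 0.0834 m while the push rose to 16 N, so it is flush.

```bash
python3 -c "
from bench import env
print(env.close_job())"
```

```text
the job is handed in; nothing more can be done
None
```

I set the guide block flat in the grey base's pocket, pushed the keyed stem fully down until its collar was flush, and handed the job in at about 16 s with the handle still gripped and held down at about 16 N.

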